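# Tip a flat bar out of its tray and load it into the test block

## Task

Press the plain end of the flat metal bar down as far as it goes, so that its drilled end tips up out of the tray and stays up, then lift the bar out by the raised end. Lay it flat on the bench top and let go, take it again by the other end, and slide its drilled end under the bridge of the test block until it is fully home against the stop; leave it lying there flat and let go. Do not disturb the solder reel, the ring of tape or the decade box.

Things in the scene. Friction and masses are not known exactly. Their poses are not given: they have to be found in the camera images.
- bar: Flat bare-metal bar 150 x 50 x 8 mm, about 0.2 kg. Origin at the centre of its underside, x along it towards the drilled end (a 16 mm hole 20 mm from that end), z up. It starts in the tray's pocket on the cradle, underside 40 mm above the bench, its top 1 mm above the walls and its sides 2 mm from them, so it cannot be gripped until the drilled end is up.
- drilled_end (a point): Centre of the end face of the bar at the drilled end (75 mm along x from the bar's origin, at half its thickness).
- plain_end (a point): Centre of the end face of the bar at the other, undrilled end (75 mm along -x from the bar's origin, at half its thickness).
- tray: Grey tip-up tray fixed to the bench, foot 190 x 84 mm. Origin at the underside, below the axle; x points to the end that rises (the bar's drilled end), z up. Walls 6 mm thick, 47 mm high over the bench, enclose an open-topped pocket x = -67 to +92 mm, y = -27 to +27 mm; the bar's centre starts at x = +15 mm. The pocket is deep enough for the pressed end to sink.
- cradle (a joint): Tilt of the cradle under the bar, rad: 0 level (start), 0.45 end stop, drilled end up (its underside then 78 mm over the bench). The axle crosses the tray at x = 0, 31 mm above the bench; the bar lies 9 mm above the axle. Cradle x = -65 to +28 mm, 5 mm lip at the low end. Stiff hinge: stays where left; moves at about 5 N pressed 50 mm from the axle.
- test_block: Test block fixed to the bench. Origin at the underside; x is the way the bar slides in. Black base x = -55 to +65 mm, 90 mm wide, top 20 mm above the bench. Steel bridge x = 0 to 60, 59 mm high over the bench with its nuts; under it a channel 56 mm wide, 15 mm high, closed by the stop at x = 50. Guides at x = -30 to 0 flare to 66 mm. The plain end finally overhangs the base by 45 mm.
- stop (a point): Centre of the stop face at the end of the channel, where the drilled end of a bar lying home touches: 50 mm along x from the test block's origin, 24 mm above the bench.
- solder_reel: Reel of solder, 54 mm across and 36 mm high, standing on the bench; bystander, origin at the centre of its underside.
- tape_ring: Ring of tape lying flat, 62 mm across and 14 mm high; bystander, origin at the centre of its underside.
- decade_box: Small instrument box with knobs on top, 64 x 114 x 62 mm; bystander, origin at the centre of its underside.

How it is judged (in metres and radians):
On the way, in this order (a step that is already met when the one before it is completed fails the run):
1. the bar, still in the tray, has been tipped up by its pressed end (value of joint cradle above 0.38 rad and angle between bar's own z axis and vertical above 0.33 rad and x of plain_end in the frame of tray below -0.045 m and horizontal distance between plain_end and tray below 0.075 m), for 0.2 s.
2. the bar lies flat on the bench top, let go (height (world z) of each of drilled_end, plain_end below 0.01 m and angle between the z axis of bar and the z axis of test_block, either way round below 0.08 rad and contact force between the fingers and bar below 0.05 N and linear speed of bar below 0.02 m/s), for 0.2 s.
At the end, for the whole second after the job is handed in: The bar lies flat (within 0.08 rad) and at rest on the test block's base, let go, its drilled end under the bridge within 3 mm of the stop along the channel, within 6 mm of the channel's middle and 4 mm in height, its length within 0.12 rad of the channel's direction (x of drilled_end in the frame of stop between -0.003 and 0.003 m and y of drilled_end in the frame of stop between -0.006 and 0.006 m and z of drilled_end in the frame of stop between -0.004 and 0.004 m and angle between the x axis of bar and the x axis of test_block, either way round below 0.12 rad and angle between the z axis of bar and the z axis of test_block, either way round below 0.08 rad and linear speed of bar below 0.01 m/s and contact force between the fingers and bar below 0.05 N); the robot touches nothing.
It fails at once if the solder reel is shoved more than 20 mm or knocked over (distance of solder_reel from where it was at the start of the episode above 0.02 m or angle between solder_reel's own z axis and vertical above 0.4 rad).
It fails at once if the ring of tape is shoved more than 20 mm or knocked over (distance of tape_ring from where it was at the start of the episode above 0.02 m or angle between tape_ring's own z axis and vertical above 0.4 rad).
It fails at once if the decade box is shoved more than 20 mm or knocked over (distance of decade_box from where it was at the start of the episode above 0.02 m or angle between decade_box's own z axis and vertical above 0.4 rad).
It also fails if it takes over 64 s, if anything falls off the work surface, if the arm or the gripper's body presses on something with over 40 N, if the wrist force passes 120 N, or if a joint passes its speed limit or range.

## Robot

A 6-joint arm with a two-finger parallel gripper is mounted at the origin on a cart in front of the work surface, level with it; the furniture and walls round the work are solid. World frame = base frame: x ahead of the robot, y to its left, z up, the work surface at z = 0. Lengths are in mm, angles in rad, forces in N, time in s.
With the tool pointing down it reaches from about 300 to 775 mm from the base axis. Payload 14.6 kg.
Tool frame: the origin (TCP) lies between the finger pads; the fingertips stand 14 mm ahead of it and the grasp point (between the pads) lies 5 mm behind it (robot.tip_extent is the distance from the TCP to the fingertips, in mm); z points along the fingers, y is the direction in which the jaws open and shut (so a half turn about z gives the same grasp; the last joint's range is limited). The gripper opens to 94 mm and grips with 3 to 60 N. Pads are 16 mm wide; open, the fingers measure 119 mm over their backs; the gripper's body (75 mm by 177 mm) begins 78 mm behind the grasp point.
Start: joints at [1.172, 0.3, 1.521, -0, 1.321, -0.067], TCP at [179.157, 519.992, 189.446] pointing down, gripper open.
Joint ranges: [-3.03, 3.03], [-0.79, 2.21], [0.23, 2.52], [-1.04, 4.18], [0, 3.07], [-2.55, 2.55]. Speed limits (rad/s): [2.22, 2.22, 2.57, 3.14, 3.14, 3.14].

## Interface

Orientations are given as a rotation vector (axis times angle).
In Python, from workcell import robot gives the robot as it stands.
- The arm moves only by the tool jog_arm, never from a script. Its argument "commands" is a list that holds one entry, the list of rows, each a list of 4 numbers: the shift along the world's x, y, z in m, then the turn about the world's z in units of 6 degrees (1.0 is 6 degrees). In form: [[[x, y, z, spin], ...]]. A call has 1 to 8 rows; each row is the pose to reach, as a shift and turn from the pose commanded when the call began; what a row does not reach only later rows make up. A row lasts 1/10 s, in which the tool goes at most 50 mm and 8.59 degrees, less where a joint would pass 70% of its speed; a pose out of reach is approached as far as the arm can. A call with a gripper value outside its range is refused whole. "claw" is the closure in counts, from 0 (fully open) to 255 (shut), set as the call begins (left out, the last holds). The fingers move at their own pace and stop on an object; "newtons" is the grip in N (left out, the last holds). Time passes only in rows, so rows that repeat a pose let the fingers close. It gives the time, the measured TCP pose, the force and the opening at its end, in the units of the state.
- robot.get_obs(): the state, without advancing time (a new reading comes with each control period).
- robot.capture(name): name is "scene" or "top"; returns the picture (384x512x3 uint8, blue, green, red); there is no depth.
- robot.calibration(name): a dict with "mtx" (3x3 intrinsics, pixels), "rvec" (rotation vector, rad) and "tvec" (3), from world to camera coordinates, as OpenCV has them. Camera axes: x right, y down, z forward; pixel columns grow to the right and rows downward; lengths in mm; the calibration is good to about 2 mm. A picture is of the moment at which its call begins. calibration takes no time and is no camera call.
- robot.close_job(): hands the job in, once; it reports no verdict.
Trained networks look in the newest picture that a camera, given by its name, has taken for a name from the list of things; names that differ only in an ending like _2 or _b are one class to them, and where a whole thing is asked for, a point or a joint stands for the part that bears it (a point fixed in the world has none). Each returns a list of dicts, best first, with "p" (0 to 1); they miss things now and then, are a little off and sometimes report something else, mostly with a low value. They report only what shows in the picture. A call takes as long as a camera call.
- robot.spot_in(camera, name): "centre" ([x, y, z] in mm, in world coordinates, good to about 4 mm: the middle of the surface that is visible of it).
- robot.pinpoint(camera, name): "centre" ([x, y, z] in mm, in world coordinates, good to about 4 mm: a listed point, or the origin of a listed thing).
The state is a dict: "clock": time; "joint_positions": joint angles; "qvel": joint speeds; "joint_efforts": joint torques, N m; "tcp_pos": TCP position; "orientation": TCP orientation; "ft_force": force on the tool from outside, world axes, zero at the start; "ft_torque": the same for the moment, N m; "gripper_width": finger opening in mm.
Only numpy, scipy, OpenCV 4.12 (cv2) and the standard library are available. Lean on these libraries where they do the work, as an engineer would, in place of code of your own. Each camera call takes 0.05 s, during which the arm holds its last target. There are 200 camera calls.

## Working session

There is one attempt and no reset: what is moved stays moved. The work goes in short steps, Python scripts to look and compute and a tool call to move; the robot and the scene stay as the last step left them, time stands still between calls to the robot, and variables do not carry over. Pictures are saved under pics/ and viewed, about 8 in all and at most 12, crops included, and the job is handed in when it is done.

Besides the shell and the picture viewer there is one more tool, called after "Emit:" as name([rows], argument=value, ...), one row to a line, values as JSON. jog_arm: Moves the arm, as the interface text tells. Its arguments: {"type":"object","properties":{"commands":{"type":"array"},"claw":{"type":"number"},"newtons":{"type":"number"}},"required":["commands"]}

```bash
ls; mkdir -p pics
cat > h.py <<'E'
import cv2,numpy as np
from workcell import robot
def cal(c):
    k=robot.calibration(c); return np.array(k["mtx"],float),np.array(k["rvec"],float).reshape(3,1),np.array(k["tvec"],float).reshape(3,1)
def proj(c,P):
    K,r,t=cal(c); return cv2.projectPoints(np.array(P,float).reshape(-1,1,3),r,t,K,None)[0].reshape(-1,2)
def ray(c,uv,z):
    K,r,t=cal(c);R=cv2.Rodrigues(r)[0];C=(-R.T@t).ravel()
    out=[]
    for u,v in np.reshape(uv,(-1,2)):
        d=R.T@np.linalg.inv(K)@np.array([u,v,1.]); out.append(C+d*(z-C[2])/d[2])
    return np.array(out)
E
python3 - <<'E'
from h import *
o=robot.get_obs();print(o)
for c in("top","scene"):
    im=robot.capture(c);cv2.imwrite(f"pics/{c}0.png",cv2.resize(im,(800,600)))
    for n in["bar","drilled_end","plain_end","tray","test_block","stop","solder_reel","tape_ring","decade_box"]:
        for f in("pinpoint",):
            print(c,n,[(np.round(d["centre"]).tolist(),round(d["p"],2)) for d in getattr(robot,f)(c,n)[:2]])
E
```

```text
pics
{'clock': 0.0, 'joint_positions': array([ 1.17238607e+00,  3.00474474e-01,  1.52159873e+00, -1.69744772e-05,
        1.32071243e+00, -6.65684729e-02]), 'qvel': array([-3.52973381e-05,  6.29788157e-04, -3.21480487e-04,  5.23119391e-04,
       -2.04322100e-03,  9.66266124e-04]), 'joint_efforts': array([-4.54082314e-03, -5.31827080e+01, -3.52723968e+01,  7.06325099e-02,
        2.46755633e-02, -4.32681884e-05]), 'tcp_pos': array([179.05846868, 519.72632097, 188.87703107]), 'orientation': array([-5.18818112e-01, -3.09819341e+00,  1.82931115e-03]), 'ft_force': array([ 0.1377478 ,  0.15503355, -0.11977807]), 'ft_torque': array([-0.06329153, -0.00619697, -0.02137573]), 'gripper_width': 94.40458745249855}
top bar [([547.0, -232.0, 40.0], 0.72)]
top drilled_end [([568.0, -155.0, 48.0], 0.82)]
top plain_end [([532.0, -300.0, 44.0], 0.94), ([599.0, 182.0, 25.0], 0.42)]
top tray [([548.0, -243.0, 1.0], 0.96), ([551.0, -232.0, 38.0], 0.18)]
top test_block [([542.0, 194.0, -2.0], 0.92), ([533.0, -298.0, 44.0], 0.25)]
top stop [([596.0, 185.0, 26.0], 0.63), ([548.0, -242.0, 2.0], 0.53)]
top solder_reel [([545.0, -243.0, -0.0], 0.71), ([650.0, -11.0, 2.0], 0.65)]
top tape_ring [([655.0, 461.0, 5.0], 0.66)]
top decade_box [([587.0, -466.0, 3.0], 0.84)]
scene bar [([550.0, -227.0, 41.0], 0.73)]
scene drilled_end [([563.0, -152.0, 44.0], 0.89), ([583.0, -465.0, -1.0], 0.24)]
scene plain_end [([536.0, -299.0, 45.0], 0.97)]
scene tray [([545.0, -237.0, 2.0], 0.95)]
scene test_block [([548.0, 191.0, 1.0], 0.76)]
scene stop [([601.0, 183.0, 21.0], 0.69)]
scene solder_reel [([650.0, -12.0, 0.0], 0.77), ([563.0, -156.0, 46.0], 0.31)]
scene tape_ring [([660.0, 460.0, -0.0], 0.47)]
scene decade_box [([584.0, -467.0, -3.0], 0.74), ([546.0, -228.0, 40.0], 0.55)]
```

View pics/top0.png

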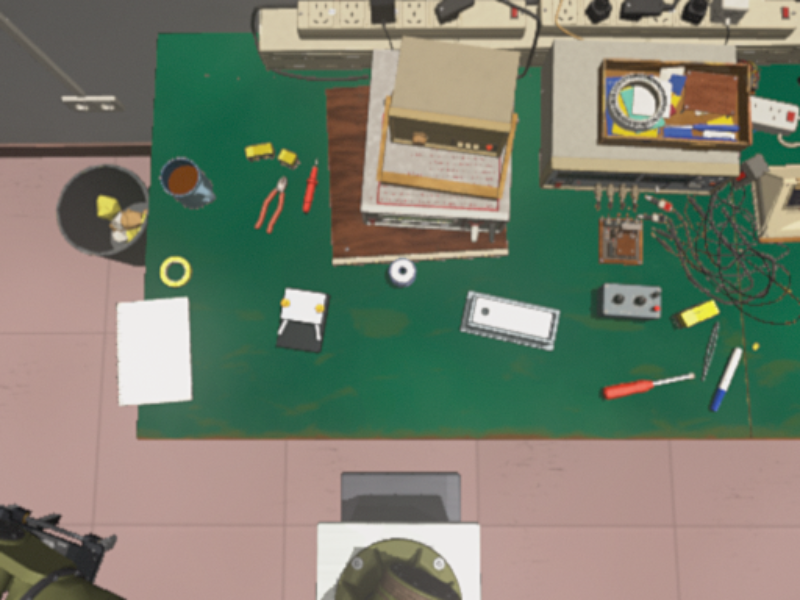

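View pics/scene0.png

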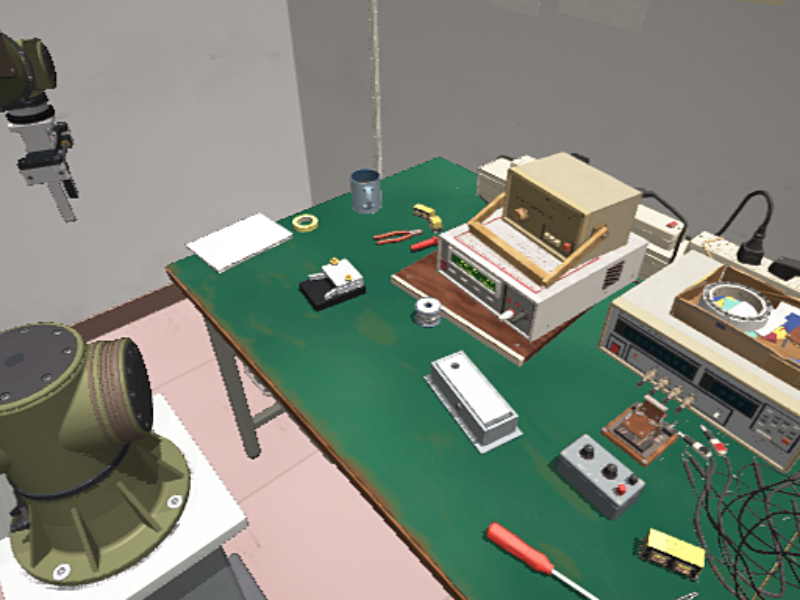

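The top picture matches the networks: the bar lies in the tray with its hole towards +y at about (485,311). Its plain end is at about (556,328), the block at (303,320), the reel at (402,272), the tape at (175,271) and the decade box at (632,302). First I'll close the fingers and move over the plain end.

Emit:
jog_arm([
  [[0.02,-0.045,0,-1],[0.04,-0.09,0,-2],[0.06,-0.135,0,-3],[0.08,-0.18,0,-4],[0.1,-0.225,0,-5],[0.12,-0.27,0,-6],[0.14,-0.315,0,-7],[0.16,-0.36,0,-7]],
], claw=255, newtons=30)

```text
clock: 1.8
tcp_pos: [339.5, 158.2, 189.8]
orientation: [1.599, 2.703, 0.001]
ft_force: [0.8, -0.1, -0.6]
gripper_width: 33.5
```

Emit:
jog_arm([
  [[0.02,-0.045,0,-1],[0.04,-0.09,0,-2],[0.06,-0.135,0,-3],[0.08,-0.18,0,-4],[0.1,-0.225,0,-5],[0.12,-0.27,0,-6],[0.14,-0.315,0,-6.86],[0.16,-0.36,0,-6.86]],
])

```text
clock: 2.6
tcp_pos: [499.6, -202.2, 189.5]
orientation: [2.448, 1.969, 0.0]
ft_force: [-0.4, 0.5, 0.5]
gripper_width: 0.7
```

Emit:
jog_arm([
  [[0.018,-0.044,0,0],[0.0365,-0.0873,0,0],[0.0365,-0.0873,-0.04,0],[0.0365,-0.0873,-0.08,0],[0.0365,-0.0873,-0.115,0],[0.0365,-0.0873,-0.115,0]],
])

```text
clock: 3.2
tcp_pos: [533.5, -286.1, 69.8]
orientation: [-2.439, -1.969, 0.004]
ft_force: [-0.4, -0.4, -0.6]
gripper_width: 0.4
```

Run:
```python
from h import *
im=robot.capture("scene");robot.capture("top")
c=proj("scene",[[536,-290,45]])[0];x,y=int(c[0]),int(c[1]);x0=max(0,min(512-160,x-80));y0=max(0,min(384-120,y-60))
cv2.imwrite("pics/s1.png",cv2.resize(im[y0:y0+120,x0:x0+160],(800,600),interpolation=2))
print(robot.get_obs()["tcp_pos"],x0,y0)
```

```text
[ 535.95046818 -287.45933591   75.43680939] 234 204
```

View pics/s1.png

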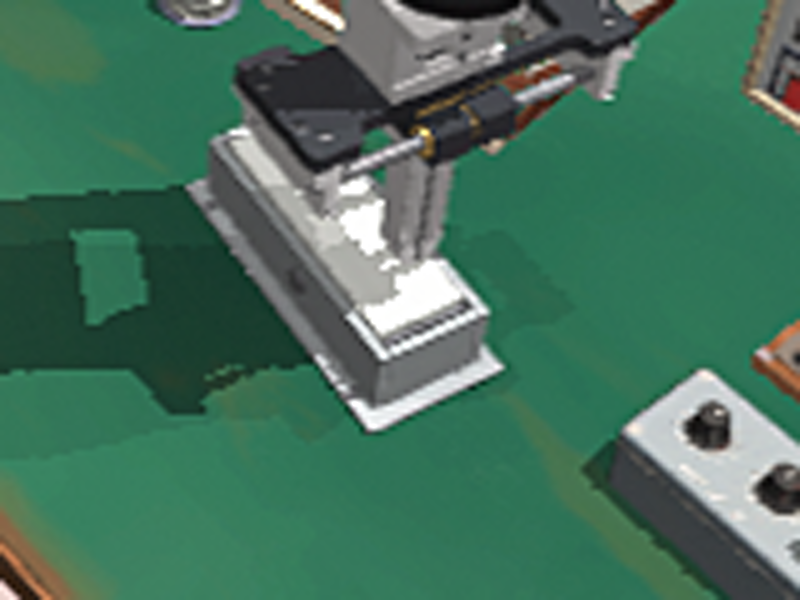

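Viewed: the closed fingers hover just above the plain end of the bar, at crop pixel (415,255), and sit inside the pocket walls. Pressing now.

Emit:
jog_arm([
  [[0,-0.001,-0.008,0],[0,-0.001,-0.014,0],[0,-0.001,-0.019,0],[0,-0.001,-0.023,0],[0,-0.001,-0.026,0],[0,-0.001,-0.029,0],[0,-0.001,-0.029,0]],
])

```text
clock: 4.0
tcp_pos: [535.5, -288.2, 45.0]
orientation: [-2.444, -1.973, 0.0]
ft_force: [-0.4, -0.2, 0.4]
gripper_width: 0.4
```

Emit:
jog_arm([
  [[0,0,-0.002,0],[0,0,-0.004,0],[0,0,-0.006,0],[0,0,-0.006,0]],
])

```text
clock: 4.4
tcp_pos: [535.5, -288.2, 39.1]
orientation: [-2.444, -1.973, 0.0]
ft_force: [0.5, 0.1, -0.5]
gripper_width: 0.4
```

Run:
```python
from h import *
for c in("scene","top"):
    robot.capture(c)
    for n in("drilled_end","plain_end","bar"): print(c,n,[(np.round(d["centre"]).tolist(),round(d["p"],2)) for d in robot.pinpoint(c,n)[:2]])
o=robot.get_obs();print(o["tcp_pos"],o["ft_force"])
```

```text
scene drilled_end []
scene plain_end [([538.0, -302.0, 44.0], 0.49)]
scene bar [([545.0, -230.0, 37.0], 0.58)]
top drilled_end [([569.0, -154.0, 44.0], 0.56)]
top plain_end [([530.0, -302.0, 45.0], 0.85)]
top bar [([549.0, -229.0, 41.0], 0.92)]
[ 535.67797507 -288.32034813   39.49560458] [ 0.16996944 -0.13403894  0.22307014]
```

Run:
```python
from h import *
im=robot.capture("scene")
cv2.imwrite("pics/s2.png",cv2.resize(im[204:324,234:394],(800,600),interpolation=2))
```

```text
(no output)
```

View pics/s2.png

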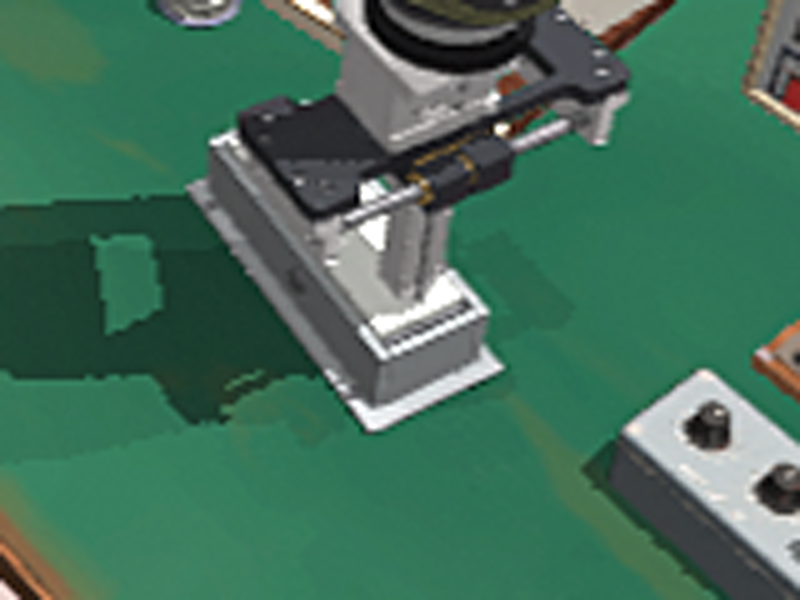

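Run:
```python
from h import *
print(robot.tip_extent, [a for a in dir(robot) if a[0]!='_'])
o=robot.get_obs();p=o["tcp_pos"]
q=proj("scene",[p,p-[0,0,14],[535.7,-288.3,48],[534,-300,48],[536,-290,0]]);print((q-[234,204])*5)
```

```text
14.0 ['MotionError', 'calibration', 'capture', 'close_job', 'get_obs', 'pinpoint', 'spot_in', 'tip_extent']
[[400.79725461 305.34960087]
 [398.19893814 322.54743648]
 [402.35886711 294.72257412]
 [417.25591117 310.34302749]
 [396.33199133 354.69859932]]
```

Emit:
jog_arm([
  [[0,0,-0.002,0],[0,0,-0.004,0],[0,0,-0.006,0],[0,0,-0.006,0]],
])

```text
clock: 5.25
tcp_pos: [535.5, -288.2, 33.0]
orientation: [-2.444, -1.973, 0.0]
ft_force: [0.1, -0.6, -0.2]
gripper_width: 0.2
```

Emit:
jog_arm([
  [[0,0,-0.0015,0],[0,0,-0.003,0],[0,0,-0.0045,0],[0,0,-0.006,0]],
])

```text
clock: 5.65
tcp_pos: [535.8, -289.4, 28.4]
orientation: [2.443, 1.972, -0.001]
ft_force: [-3.1, -4.8, 8.7]
gripper_width: 0.6
```

Run:
```python
from h import *
im=robot.capture("scene")
cv2.imwrite("pics/s3.png",cv2.resize(im[204:324,234:394],(800,600),interpolation=2))
print(robot.get_obs())
```

```text
{'clock': 5.7, 'joint_positions': array([-5.54865585e-01,  5.97763857e-01,  1.49076949e+00, -1.38389931e-03,
        1.05126713e+00, -3.41566147e-01]), 'qvel': array([-1.18120483e-03, -3.69813042e-03, -3.43134071e-03,  2.17712392e-04,
        3.35350413e-03,  4.33832859e-05]), 'joint_efforts': array([ 3.67556222e+00, -6.08612037e+01, -2.83502358e+01,  1.40995536e+00,
        7.52995745e-02,  1.33073112e-02]), 'tcp_pos': array([ 535.76484656, -289.42251715,   28.19359445]), 'orientation': array([ 2.44298497e+00,  1.97187921e+00, -8.49753219e-04]), 'ft_force': array([-3.20063572, -4.91129328,  7.66498953]), 'ft_torque': array([-1.00197195,  0.68402221,  0.0580746 ]), 'gripper_width': 0.592271025586796}
```

View pics/s3.png

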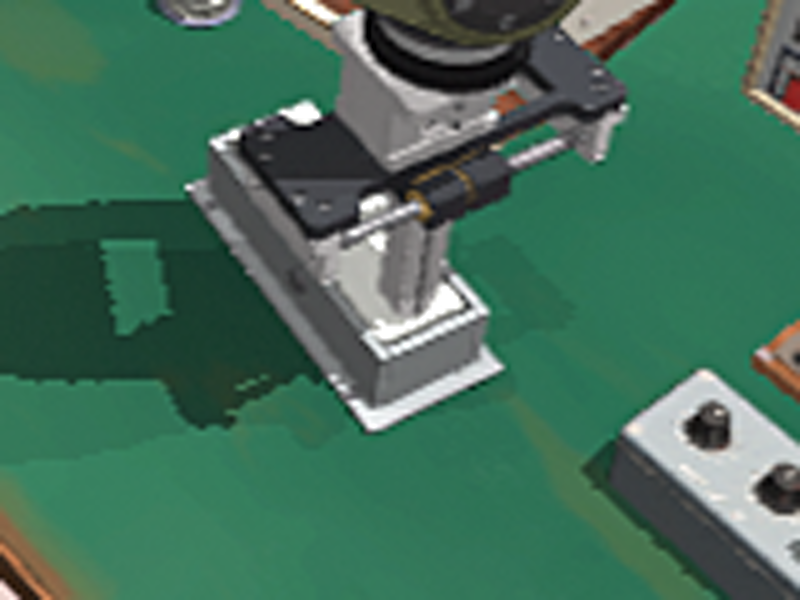

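Run:
```python
from h import *
T=np.array([546.5,-240,0]);a=1.358;X=np.array([np.cos(a),np.sin(a),0]);Y=np.array([-np.sin(a),np.cos(a),0])
for th in(0,.1,.2,.3,.45):
    P=[]
    for s in(90,-60):
        for y in(25,-25): P.append(T+X*(s*np.cos(th)-17*np.sin(th))+Y*y+[0,0,31+s*np.sin(th)+17*np.cos(th)])
    print(th,np.round((proj("scene",P)-[234,204])*5).astype(int).tolist())
P=[T+X*s+Y*y+[0,0,47] for s in(98,-73) for y in (33,-33)]
print("wall",np.round((proj("scene",P)-[234,204])*5).astype(int).tolist())
```

```text
0 [[220, 137], [296, 107], [374, 328], [455, 290]]
0.1 [[223, 129], [299, 98], [375, 338], [455, 300]]
0.2 [[226, 121], [303, 90], [374, 346], [455, 308]]
0.3 [[230, 115], [308, 84], [374, 354], [454, 316]]
0.45 [[238, 108], [316, 77], [371, 364], [451, 326]]
wall [[201, 135], [300, 94], [376, 354], [483, 303]]
```

Run:
```python
from h import *
a=[cv2.resize(cv2.imread(f"pics/s{i}.png")[90:390,200:500],(400,400))for i in(1,3)]
cv2.imwrite("pics/m.png",np.hstack(a))
```

```text
(no output)
```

View pics/m.png

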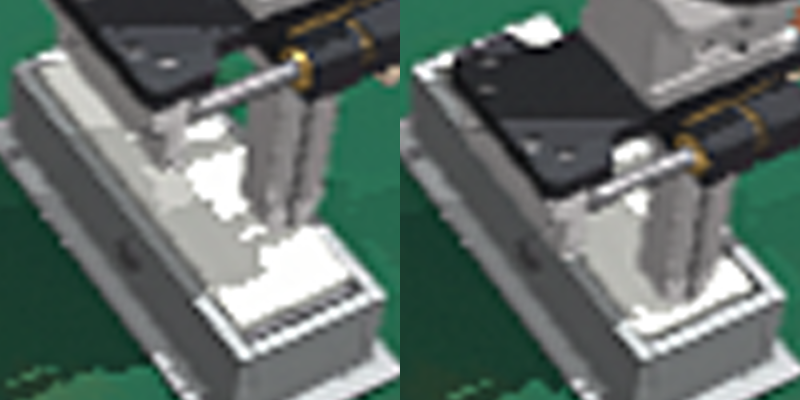

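The right half of the montage shows the plain end sunk inside the walls and the drilled end starting to rise, so it's tipping. The closed fingertips appear higher than nominal. I'll keep pressing and watch the force.

Emit:
jog_arm([
  [[0,0,-0.0015,0],[0,0,-0.003,0],[0,0,-0.0045,0],[0,0,-0.0055,0]],
])

```text
clock: 6.1
tcp_pos: [536.0, -290.0, 23.1]
orientation: [2.442, 1.971, -0.001]
ft_force: [-3.3, -7.7, 8.4]
gripper_width: 0.7
```

Emit:
jog_arm([
  [[0,0,-0.0015,0],[0,0,-0.003,0],[0,0,-0.0045,0],[0,0,-0.0055,0]],
])

```text
clock: 6.5
tcp_pos: [536.1, -290.2, 17.6]
orientation: [2.442, 1.971, -0.001]
ft_force: [-2.5, -8.7, 7.2]
gripper_width: 0.4
```

Run:
```python
from h import *
im=robot.capture("scene")
cv2.imwrite("pics/s4.png",cv2.resize(im[204:324,234:394],(800,600),interpolation=2))
robot.capture("top");im=robot.capture("top")
c=proj("top",[546,-230,45])[0].astype(int);t=im[c[1]-45:c[1]+45,c[0]-60:c[0]+60]
m=np.hstack([cv2.resize(cv2.imread("pics/s4.png")[60:390,180:510],(400,400)),cv2.resize(t,(400,300))[:400] if 0 else cv2.copyMakeBorder(cv2.resize(t,(400,300),interpolation=2),0,100,0,0,0)])
cv2.imwrite("pics/m2.png",m);print(robot.get_obs()["ft_force"],robot.get_obs()["tcp_pos"])
```

```text
[-1.85313259 -8.63918708  5.36308345] [ 536.06244086 -290.15739235   17.5733264 ]
```

View pics/m2.png

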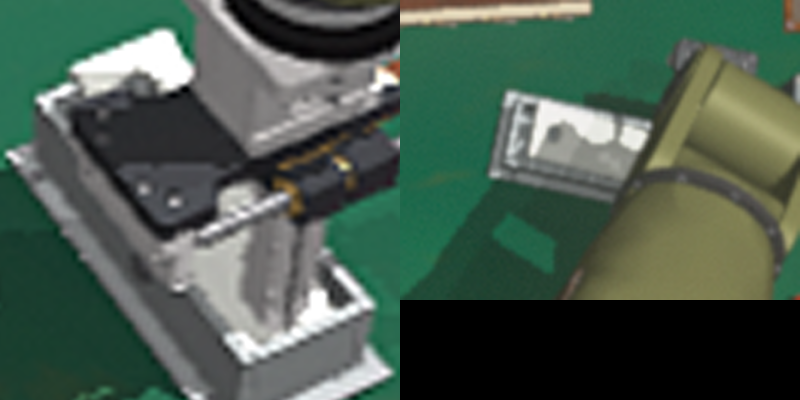

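Emit:
jog_arm([
  [[0,0,-0.0015,0],[0,0,-0.003,0],[0,0,-0.0045,0],[0,0,-0.0055,0],[0,0,-0.0055,0]],
])

```text
clock: 7.15
tcp_pos: [536.2, -290.3, 12.9]
orientation: [2.441, 1.97, -0.001]
ft_force: [-5.5, -7.9, 14.7]
gripper_width: 0.2
```

Emit:
jog_arm([
  [[0,0,-0.0015,0],[0,0,-0.003,0],[0,0,-0.003,0],[0,0,-0.003,0]],
])

```text
clock: 7.55
tcp_pos: [536.6, -290.5, 12.0]
orientation: [2.44, 1.97, -0.0]
ft_force: [-13.7, -3.5, 35.1]
gripper_width: 0.4
```

Emit:
jog_arm([
  [[0,0,0.01,0],[0,0,0.04,0],[0,0,0.08,0],[0,0,0.12,0],[0,0,0.135,0]],
])

```text
clock: 8.05
tcp_pos: [536.8, -288.9, 147.2]
orientation: [2.44, 1.97, 0.003]
ft_force: [-0.7, -0.2, 0.4]
gripper_width: 0.8
```

Emit:
jog_arm([
  [[0.01,0.04,0,0],[0.02,0.08,0,0],[0.0265,0.118,0,0],[0.0265,0.118,0,0],[0.0265,0.118,0,0],[0.0265,0.118,0,0]],
], claw=0)

```text
clock: 8.65
tcp_pos: [561.9, -171.1, 142.6]
orientation: [-2.445, -1.972, 0.001]
ft_force: [0.5, -0.5, 0.0]
gripper_width: 45.0
```

Run:
```python
from h import *
im=robot.capture("scene");o=robot.get_obs();p=o["tcp_pos"];w=o["gripper_width"];print(p,w)
x0,y0=210,150
j=np.array([np.cos(-.215),np.sin(-.215),0])
big=cv2.resize(im[y0:y0+150,x0:x0+200],(800,600),interpolation=2)
for s in(1,-1):
  for dz,col in((0,(0,0,255)),(-14,(255,0,0))):
    q=(proj("scene",[p+s*j*(w/2+6)+[0,0,dz]])[0]-[x0,y0])*4
    cv2.circle(big,tuple(int(v)for v in q),4,col,-1)
cv2.imwrite("pics/s5.png",big)
for c in("scene","top"):
    robot.capture(c)
    for n in("drilled_end","plain_end","bar"): print(c,n,[(np.round(d["centre"]).tolist(),round(d["p"],2)) for d in robot.pinpoint(c,n)[:2]])
```

```text
[ 561.89488118 -171.32152022  142.62734605] 48.82888667093497
scene drilled_end [([560.0, -166.0, 83.0], 0.58)]
scene plain_end [([537.0, -299.0, 18.0], 0.76)]
scene bar [([546.0, -233.0, 43.0], 0.59)]
top drilled_end []
top plain_end [([534.0, -301.0, 16.0], 0.39)]
top bar [([549.0, -236.0, 48.0], 0.59)]
```

View pics/s5.png

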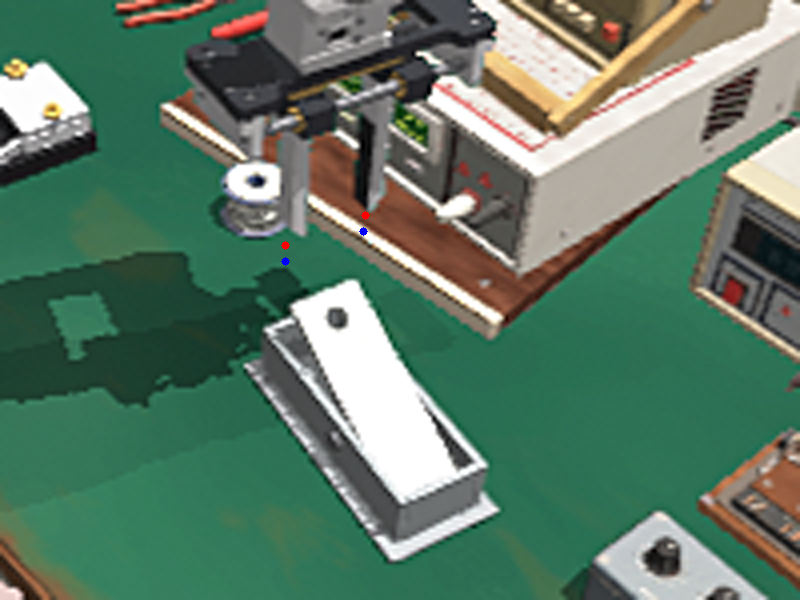

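The bar is tipped and stays up: drilled end at (330,290), plain end sunk in the pocket. Both the image and the stop contact put the real fingertips about 16–17 mm above the reported TCP, not 14 mm below, and I'll use that offset from here. Next is the grasp across the raised end.

Emit:
jog_arm([
  [[-0.003,-0.0073,0,0],[-0.003,-0.0073,0,0],[-0.003,-0.0073,-0.03,0],[-0.003,-0.0073,-0.06,0],[-0.003,-0.0073,-0.085,0],[-0.003,-0.0073,-0.0966,0],[-0.003,-0.0073,-0.0966,0]],
])

```text
clock: 9.8
tcp_pos: [558.5, -177.5, 45.2]
orientation: [-2.443, -1.972, 0.002]
ft_force: [0.4, 0.6, 0.2]
gripper_width: 94.1
```

Emit:
jog_arm([
  [[0,0,0,0],[0,0,0,0],[0,0,0,0],[0,0,0,0],[0,0,0,0],[0,0,0,0],[0,0,0,0],[0,0,0,0]],
], claw=255, newtons=50)

```text
clock: 10.6
tcp_pos: [559.2, -177.6, 46.4]
orientation: [2.444, 1.973, 0.0]
ft_force: [0.3, -0.3, 0.9]
gripper_width: 49.4
```

Emit:
jog_arm([
  [[0,0,0.01,0],[0,0,0.03,0],[0,0,0.05,0],[0,0,0.075,0],[0,0,0.1,0],[0,0,0.12,0],[0,0,0.12,0]],
])

```text
clock: 11.3
tcp_pos: [560.1, -177.9, 169.5]
orientation: [2.441, 1.971, 0.004]
ft_force: [-0.2, -0.1, -0.9]
gripper_width: 49.5
```

Run:
```python
from h import *
for c in("scene","top"):
    im=robot.capture(c)
    if c=="scene": cv2.imwrite("pics/s6.png",cv2.resize(im[130:310,210:450],(800,600),interpolation=2))
    for n in("drilled_end","plain_end","bar"): print(c,n,[(np.round(d["centre"]).tolist(),round(d["p"],2)) for d in robot.pinpoint(c,n)[:2]])
```

```text
scene drilled_end [([660.0, 463.0, -1.0], 0.63), ([555.0, -168.0, 206.0], 0.55)]
scene plain_end []
scene bar [([547.0, -232.0, 169.0], 0.9)]
top drilled_end []
top plain_end []
top bar [([547.0, -233.0, 163.0], 0.56)]
```

View pics/s6.png

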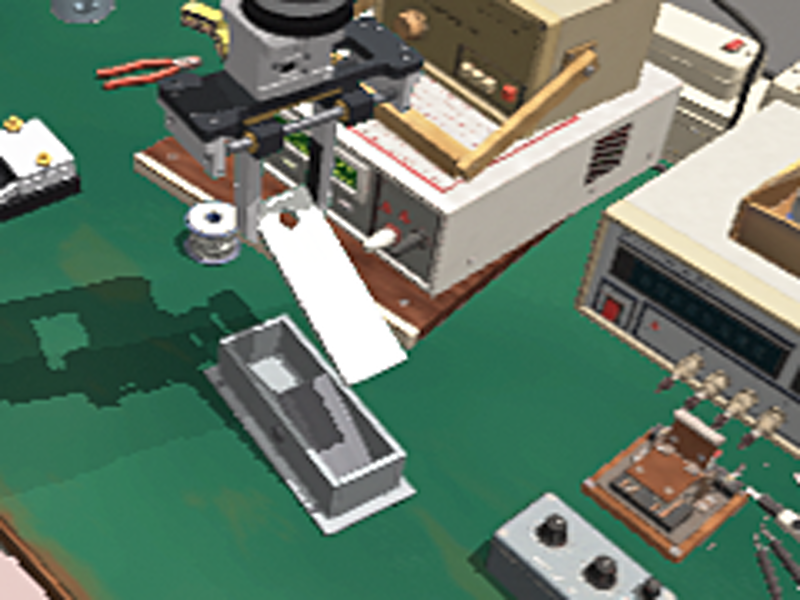

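The bar is out of the tray and held at the drilled end by the hole at crop pixel (285,215), with the plain end hanging at (370,370). I'll carry it to free bench at about (555,60) and turn it so the drilled end points ahead.

Emit:
jog_arm([
  [[0,0.02,0,-1],[0,0.05,0,-2.2],[0,0.08,0,-3.4],[0,0.11,0,-4.6],[0,0.145,0,-5.8],[0,0.18,0,-7],[0,0.21,0,-8.2],[0,0.238,0,-9.4]],
])

```text
clock: 12.5
tcp_pos: [558.9, 61.9, 166.1]
orientation: [-3.088, -0.577, 0.0]
ft_force: [-0.5, 0.3, -2.1]
gripper_width: 49.5
```

Emit:
jog_arm([
  [[-0.005,0,0,-1.2],[-0.005,0,-0.02,-2.4],[-0.005,0,-0.04,-3.6],[-0.005,0,-0.06,-4.9],[-0.005,0,-0.08,-4.9],[-0.005,0,-0.1,-4.9],[-0.005,0,-0.115,-4.9],[-0.005,0,-0.115,-4.9]],
])

```text
clock: 13.3
tcp_pos: [553.0, 60.3, 49.2]
orientation: [3.134, -0.218, -0.006]
ft_force: [-0.1, 0.8, -2.2]
gripper_width: 49.2
```

Run:
```python
from h import *
for c in("scene","top"):
    im=robot.capture(c)
    if c=="scene": cv2.imwrite("pics/s7.png",cv2.resize(im[110:290,140:380],(800,600),interpolation=2))
    for n in("drilled_end","plain_end","bar"): print(c,n,[(np.round(d["centre"]).tolist(),round(d["p"],2)) for d in robot.pinpoint(c,n)[:2]])
o=robot.get_obs();print(o["tcp_pos"],o["orientation"],o["joint_positions"][5],o["ft_force"])
```

```text
scene drilled_end [([560.0, 63.0, 86.0], 0.64)]
scene plain_end [([433.0, 74.0, 18.0], 0.78)]
scene bar [([492.0, 64.0, 48.0], 0.67)]
top drilled_end []
top plain_end []
top bar []
[554.44145683  60.40201238  51.94616655] [-3.13382705e+00  2.18448376e-01 -1.52616113e-03] 1.752771216913981 [ 0.16817285  0.4179428  -1.6433448 ]
```

Emit:
jog_arm([
  [[0,0,-0.012,0],[0,0,-0.02,0],[0,0,-0.028,0],[0,0,-0.036,0],[0,0,-0.044,0],[0,0,-0.05,0],[0,0,-0.055,0],[0,0,-0.055,0]],
], newtons=15)

```text
clock: 14.5
tcp_pos: [553.7, 60.4, -4.4]
orientation: [3.134, -0.218, -0.002]
ft_force: [-0.8, 0.6, -1.0]
gripper_width: 49.6
```

Emit:
jog_arm([
  [[0,0,-0.002,0],[0,0,-0.004,0],[0,0,-0.006,0],[0,0,-0.008,0],[0,0,-0.009,0],[0,0,-0.009,0]],
])

```text
clock: 15.1
tcp_pos: [554.1, 60.4, -12.8]
orientation: [3.134, -0.218, -0.0]
ft_force: [0.6, -0.0, 0.0]
gripper_width: 49.9
```

Run:
```python
from h import *
im=robot.capture("scene")
cv2.imwrite("pics/s8.png",cv2.resize(im[140:290,160:360],(800,600),interpolation=2))
for n in("drilled_end","plain_end","bar"): print(n,[(np.round(d["centre"]).tolist(),round(d["p"],2)) for d in robot.pinpoint("scene",n)[:2]])
```

```text
drilled_end [([562.0, 58.0, 18.0], 0.73)]
plain_end [([415.0, 75.0, 4.0], 0.69)]
bar [([486.0, 70.0, 5.0], 0.91)]
```

View pics/s8.png

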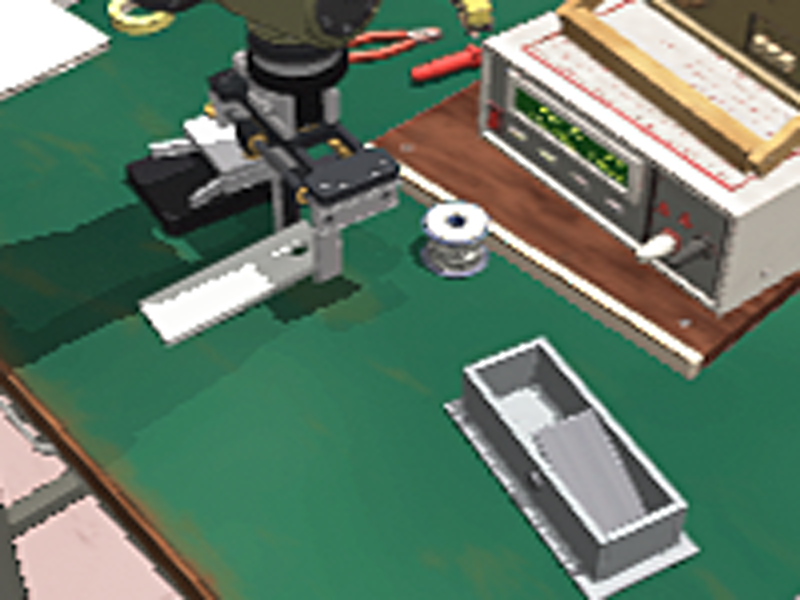

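The bar is nearly flat, with the plain end on the bench at (165,320) and the drilled end still in the pads a few mm up. Letting go now.

Emit:
jog_arm([
  [[0,0,-0.002,0],[0,0,-0.002,0],[0,0,-0.002,0],[0,0,-0.002,0],[0,0,-0.002,0],[0,0,-0.002,0],[0,0,-0.002,0],[0,0,-0.002,0]],
], claw=60)

```text
clock: 16.1
tcp_pos: [554.2, 60.4, -14.6]
orientation: [-3.134, 0.218, -0.0]
ft_force: [0.6, -0.0, -0.8]
gripper_width: 71.5
```

Emit:
jog_arm([
  [[0,0,0.01,0],[0,0,0.03,0],[0,0,0.06,0],[0,0,0.1,0],[-0.025,0.0,0.1,0],[-0.07,0.0,0.1,0],[-0.1,-0.08,0.1,0],[-0.1,-0.12,0.1,0]],
], claw=0)

```text
clock: 16.9
tcp_pos: [456.9, -35.7, 86.4]
orientation: [3.134, -0.213, 0.002]
ft_force: [1.3, -0.7, -0.5]
gripper_width: 94.3
```

Run:
```python
from h import *
for c in("scene","top"):
  im=robot.capture(c);cv2.imwrite(f"pics/{c}9.png",im)
  for k in range(1):
    for n in("drilled_end","plain_end","bar","test_block","stop","solder_reel"): print(c,n,[(np.round(d["centre"],1).tolist(),round(d["p"],2)) for d in robot.pinpoint(c,n)[:2]])
t=cv2.imread("pics/top9.png");c=proj("top",[520,110,10])[0].astype(int);print(c)
x0,y0=c[0]-64,c[1]-48
cv2.imwrite("pics/t9.png",cv2.resize(t[y0:y0+96,x0:x0+128],(800,600),interpolation=2));print(x0,y0)
```

```text
scene drilled_end [([562.7, 57.2, 4.3], 0.91)]
scene plain_end [([421.2, 79.0, 5.5], 0.88), ([489.5, 68.7, 0.7], 0.28)]
scene bar [([490.5, 68.6, -2.2], 0.89)]
scene test_block [([549.3, 190.1, -0.9], 0.66)]
scene stop [([599.3, 187.1, 22.5], 0.75)]
scene solder_reel [([650.4, -13.7, 2.7], 0.79)]
top drilled_end [([564.5, 54.7, 4.8], 0.73), ([415.7, 79.7, 1.9], 0.68)]
top plain_end [([417.4, 80.4, 5.1], 0.59)]
top bar [([488.9, 64.7, 2.2], 0.73)]
top test_block [([545.1, 194.0, -1.2], 0.82)]
top stop [([599.4, 183.3, 23.3], 0.59), ([568.5, 57.8, 6.6], 0.26)]
top solder_reel [([652.3, -10.1, 2.5], 0.64)]
[219 214]
155 166
```

View pics/t9.png

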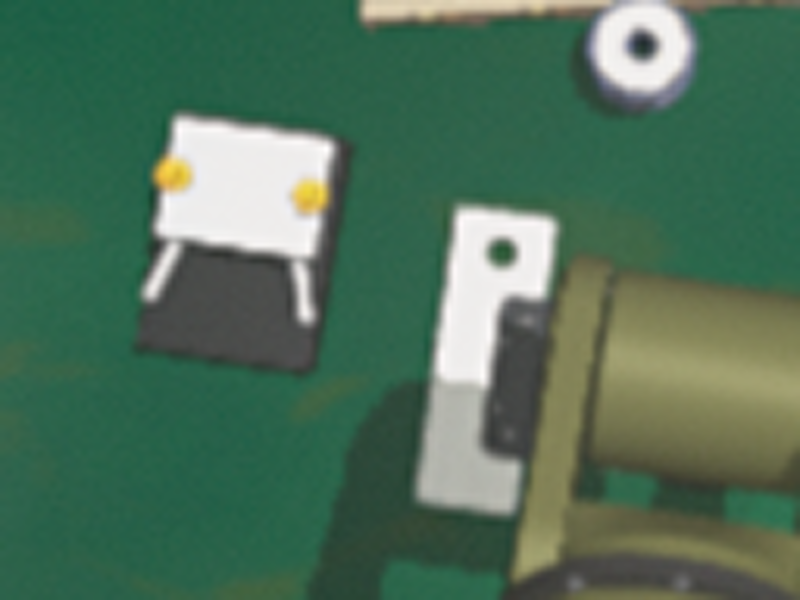

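Run:
```python
from h import *
f=lambda pts,z:np.round(ray("top",np.array(pts)/6.25+[155,166]-.42,z),1)
B=f([(455,205),(557,217),(415,500),(515,515)],8);print(B[:,:2].tolist())
d=(B[0]+B[1]-B[2]-B[3])/2;print("bar dir",np.arctan2(d[1],d[0]),"len",np.hypot(*d[:2]),"mid",B.mean(0),"drilled",(B[0]+B[1])/2,"plain",(B[2]+B[3])/2)
C=f([(137,350),(310,375),(350,145)],20);print("base",C[:,:2].tolist())
for a,b in((C[1],C[2]),(C[0],C[1])): print(np.arctan2(*(b-a)[1::-1]),np.hypot(*(b-a)[:2]))
G=f([(175,115),(337,138),(318,258),(155,240)],53);print("bridge",G[:,:2].tolist(),G.mean(0))
print([np.arctan2(*(p-q)[1::-1]) for p,q in((G[0],G[3]),(G[1],G[2]))])
```

```text
[[573.1, 84.8], [566.7, 32.5], [423.1, 104.3], [415.5, 53.8]]
bar dir -0.13463866727805757 len 151.97539274500994 mid [494.6   68.85   8.  ] drilled [569.9   58.65   8.  ] plain [419.3   79.05   8.  ]
base [[498.5, 244.3], [485.6, 156.6], [602.7, 137.7]]
-0.16002051724039246 118.61542901326119
-1.7168414112139694 88.64366869664185
bridge [[613.2, 221.4], [601.1, 140.3], [541.1, 149.0], [550.5, 230.0]] [576.475 185.175  53.   ]
[np.float64(-0.13631052054350776), np.float64(-0.14399642170889185)]
```

The view shows the bar flat on the bench, drilled end at (505,210) and plain end at (465,508). The block's axis is at about -0.148 rad. Next I'll regrasp the bar by its plain end.

Emit:
jog_arm([
  [[-0.01,0.045,0,0],[-0.019,0.09,0,0],[-0.019,0.111,0,0],[-0.019,0.111,-0.03,0],[-0.019,0.111,-0.065,0],[-0.019,0.111,-0.09,0],[-0.019,0.111,-0.098,0],[-0.019,0.111,-0.101,0]],
])

```text
clock: 18.4
tcp_pos: [438.8, 75.3, -15.9]
orientation: [3.134, -0.218, -0.003]
ft_force: [-13.3, -1.2, 27.3]
gripper_width: 93.8
```

Emit:
jog_arm([
  [[0,0,0,0],[0,0,0,0]],
])

```text
clock: 18.6
tcp_pos: [440.0, 75.3, -14.6]
orientation: [-3.134, 0.218, -0.003]
ft_force: [-1.0, -0.5, -0.5]
gripper_width: 94.4
```

Emit:
jog_arm([
  [[0,0,0,0],[0,0,0,0],[0,0,0,0],[0,0,0,0],[0,0,0,0],[0,0,0,0],[0,0,0,0],[0,0,0,0]],
], claw=255, newtons=60)

```text
clock: 19.4
tcp_pos: [439.2, 75.3, -15.7]
orientation: [-3.134, 0.218, 0.0]
ft_force: [-0.4, 0.5, 0.6]
gripper_width: 49.4
```

Emit:
jog_arm([
  [[0,0,0.005,0],[0,0,0.015,0],[0,0,0.03,0],[0,0,0.045,0],[0,0,0.06,0],[0,0,0.06,0]],
])

```text
clock: 20.0
tcp_pos: [440.3, 75.4, 46.4]
orientation: [-3.133, 0.218, -0.005]
ft_force: [0.0, -0.1, -2.8]
gripper_width: 49.1
```

Run:
```python
from h import *
for c in("scene","top"):
  im=robot.capture(c);cv2.imwrite(f"pics/{c}10.png",im)
  for n in("drilled_end","plain_end","bar"): print(c,n,[(np.round(d["centre"],1).tolist(),round(d["p"],2)) for d in robot.pinpoint(c,n)[:2]])
print(robot.get_obs()["tcp_pos"])
```

```text
scene drilled_end [([562.4, 58.1, 67.5], 0.85), ([421.4, 77.5, 66.9], 0.68)]
scene plain_end [([422.8, 75.9, 64.2], 0.74)]
scene bar [([488.6, 67.7, 62.0], 0.66)]
top drilled_end [([565.6, 57.4, 64.1], 0.53)]
top plain_end []
top bar [([491.9, 65.9, 58.9], 0.83)]
[438.97677174  75.24817756  43.89277627]
```

The bar is held level by its plain end, both ends at about z 65. I'll back off, line up with the channel, then go down.

Emit:
jog_arm([
  [[-0.045,0,0,-0.12],[-0.088,0,0,-0.12],[-0.088,0.04,0,-0.12],[-0.088,0.08,0,-0.12],[-0.088,0.12,0,-0.12],[-0.088,0.1458,0,-0.12],[-0.088,0.1458,0,-0.12],[-0.088,0.1458,0,-0.12]],
])

```text
clock: 21.2
tcp_pos: [350.9, 221.0, 44.0]
orientation: [3.132, -0.236, -0.001]
ft_force: [-0.1, -0.9, -1.2]
gripper_width: 49.1
```

Run:
```python
from h import *
O=np.array([546.5,191.8]);u=np.array([np.cos(-.148),np.sin(-.148)]);v=np.array([-u[1],u[0]])
p=robot.get_obs();t=p["tcp_pos"];print(t,p["orientation"],p["joint_positions"][[0,5]])
print("tcp in block",(t[:2]-O)@u,(t[:2]-O)@v)
for c in("scene","top"):
  im=robot.capture(c);cv2.imwrite(f"pics/{c}11.png",im)
  for n in("drilled_end","plain_end","bar","test_block","stop"):
    for d in robot.pinpoint(c,n)[:1]:
      e=np.array(d["centre"]);print(c,n,np.round(e,1),round(d["p"],2),"blk",np.round([(e[:2]-O)@u,(e[:2]-O)@v],1))
```

```text
[350.86610841 220.99047243  43.99048959] [ 3.13216114e+00 -2.36050324e-01 -1.10298125e-03] [0.47376506 2.19508264]
tcp in block -197.79965288977505 0.023130570217546522
scene drilled_end [474.9 202.7  64.5] 0.94 blk [-72.4   0.2]
scene plain_end [331.5 220.4  64.7] 0.65 blk [-216.9   -3.4]
scene bar [400.8 214.4  58.2] 0.65 blk [-147.4    0.9]
scene test_block [475.4 202.5  60.8] 0.73 blk [-71.9   0.1]
scene stop [398.8 213.4  61.9] 0.26 blk [-149.3   -0.4]
top drilled_end [481.6 200.7  65.8] 0.94 blk [-65.5  -0.8]
top bar [402.8 211.9  63.2] 0.88 blk [-145.1   -1.3]
top test_block [547.6 192.3   0.6] 0.75 blk [1.  0.7]
top stop [599.8 185.1  24.6] 0.63 blk [53.7  1.2]
```

Emit:
jog_arm([
  [[0,0,-0.02,0],[0,0,-0.034,0],[0.015,-0.0022,-0.034,0],[0.03,-0.0044,-0.034,0],[0.04,-0.0059,-0.034,0],[0.05,-0.0074,-0.034,0],[0.055,-0.0081,-0.034,0],[0.055,-0.0081,-0.034,0]],
])

```text
clock: 22.6
tcp_pos: [406.5, 212.9, 10.3]
orientation: [-3.132, 0.239, -0.0]
ft_force: [-0.3, -0.0, -1.8]
gripper_width: 49.4
```

Emit:
jog_arm([
  [[0.008,-0.0012,0,0],[0.016,-0.0024,0,0],[0.024,-0.0036,0,0],[0.032,-0.0048,0,0],[0.04,-0.0059,0,0],[0.045,-0.0067,0,0],[0.045,-0.0067,0,0]],
])

```text
clock: 23.3
tcp_pos: [451.8, 206.1, 10.3]
orientation: [-3.132, 0.239, -0.0]
ft_force: [0.4, -0.2, -1.6]
gripper_width: 49.1
```

Run:
```python
from h import *
O=np.array([546.5,191.8]);u=np.array([np.cos(-.148),np.sin(-.148)]);v=np.array([-u[1],u[0]])
p=robot.get_obs();t=p["tcp_pos"];print(t,p["ft_force"],"tcp in block",(t[:2]-O)@u,(t[:2]-O)@v)
for c in("scene","top"):
  im=robot.capture(c);cv2.imwrite(f"pics/{c}12.png",im)
  for n in("plain_end","bar","test_block","stop"):
    for d in robot.pinpoint(c,n)[:1]:
      e=np.array(d["centre"]);print(c,n,np.round(e,1),round(d["p"],2),"blk",np.round([(e[:2]-O)@u,(e[:2]-O)@v],1))
im=cv2.imread("pics/scene12.png");c=proj("scene",[520,195,20])[0].astype(int);x0,y0=c[0]-50,c[1]-38
cv2.imwrite("pics/v12.png",cv2.resize(im[y0:y0+75,x0:x0+100],(800,600),interpolation=2))
```

```text
[451.77166289 206.14717896  10.25667147] [ 0.37956435 -0.17351506 -1.58820546] tcp in block -95.80840390973817 0.22166693881594643
scene plain_end [432.5 207.1  30.8] 0.61 blk [-115.    -1.7]
scene bar [498.7 198.5  25.2] 0.72 blk [-48.3  -0.4]
scene test_block [546.3 192.6   1.1] 0.78 blk [-0.3  0.8]
scene stop [599.2 187.4  19.5] 0.77 blk [52.8  3.4]
top bar [504.7 195.7  26.3] 0.62 blk [-41.9  -2.3]
top test_block [544.8 194.4   0.7] 0.74 blk [-2.1  2.3]
top stop [596.9 181.7  23.7] 0.61 blk [51.3 -2.6]
```

Emit:
jog_arm([
  [[0,0,-0.002,0],[0,0,-0.0035,0],[0.004,-0.0006,-0.0035,0],[0.008,-0.0012,-0.0035,0],[0.012,-0.0018,-0.0035,0],[0.012,-0.0018,-0.0035,0]],
])

```text
clock: 24.4
tcp_pos: [463.8, 204.4, 6.9]
orientation: [-3.132, 0.239, -0.001]
ft_force: [0.2, 0.6, -1.9]
gripper_width: 49.2
```

Emit:
jog_arm([
  [[0.001,-0.0001,0,0],[0.002,-0.0003,0,0],[0.003,-0.0004,0,0],[0.004,-0.0006,0,0]],
])

```text
clock: 24.8
tcp_pos: [467.3, 203.9, 6.9]
orientation: [-3.133, 0.238, -0.0]
ft_force: [0.2, -0.1, -1.4]
gripper_width: 49.2
```

Emit:
jog_arm([
  [[0.001,-0.0001,0,0],[0.002,-0.0003,0,0],[0.003,-0.0004,0,0],[0.003,-0.0004,0,0]],
])

```text
clock: 25.2
tcp_pos: [468.4, 203.6, 6.1]
orientation: [3.132, -0.238, -0.007]
ft_force: [-9.4, 3.1, -1.1]
gripper_width: 49.1
```

Force against the stop is -9 N along the channel, with the TCP at block x ≈ -79 as expected. Now seat it down.

Emit:
jog_arm([
  [[0,0,-0.001,0],[0,0,-0.002,0],[0,0,-0.003,0],[0,0,-0.003,0]],
])

```text
clock: 25.6
tcp_pos: [468.5, 203.6, 4.0]
orientation: [3.132, -0.238, -0.006]
ft_force: [-15.5, 0.9, 12.9]
gripper_width: 49.2
```

Emit:
jog_arm([
  [[0,0,0.001,0],[0,0,0.001,0]],
])

```text
clock: 25.8
tcp_pos: [468.4, 203.7, 4.4]
orientation: [3.132, -0.238, -0.006]
ft_force: [-10.5, 3.2, 0.9]
gripper_width: 49.2
```

Emit:
jog_arm([
  [[0,0,0,0],[0,0,0,0],[0,0,0,0],[0,0,0,0],[0,0,0,0],[0,0,0,0],[0,0,0,0],[0,0,0,0]],
], claw=60)

```text
clock: 26.6
tcp_pos: [470.2, 203.5, 4.8]
orientation: [-3.133, 0.238, -0.0]
ft_force: [-0.4, 0.1, 0.2]
gripper_width: 72.0
```

Emit:
jog_arm([
  [[-0.005,0,0,0],[-0.04,0.006,0,0],[-0.06,0.009,0,0],[-0.06,0.009,0,0]],
])

```text
clock: 27.0
tcp_pos: [408.1, 212.6, 4.8]
orientation: [3.132, -0.236, -0.002]
ft_force: [0.8, -0.3, 0.3]
gripper_width: 71.9
```

Run:
```python
from h import *
O=np.array([546.5,191.8]);u=np.array([np.cos(-.148),np.sin(-.148)]);v=np.array([-u[1],u[0]])
p=robot.get_obs();t=p["tcp_pos"];print(t,p["ft_force"],p["gripper_width"],"tcp in block",(t[:2]-O)@u,(t[:2]-O)@v)
for c in("scene","top"):
  im=robot.capture(c);cv2.imwrite(f"pics/{c}13.png",im)
  for n in("plain_end","bar","test_block","stop"):
    for d in robot.pinpoint(c,n)[:1]:
      e=np.array(d["centre"]);print(c,n,np.round(e,1),round(d["p"],2),"blk",np.round([(e[:2]-O)@u,(e[:2]-O)@v],1))
```

```text
[408.0949618  212.62530506   4.76155525] [ 0.82657815 -0.33125337  0.3454647 ] 71.89080806657093 tcp in block -139.96289664111188 0.188394883581577
scene plain_end [446.9 204.7  23.3] 0.79 blk [-100.4   -1.9]
scene bar [518.9 192.6  18.5] 0.68 blk [-27.4  -3.3]
scene test_block [550.5 190.9   1.2] 0.79 blk [ 4.1 -0.3]
scene stop [600.2 183.1  20.4] 0.93 blk [54.4 -0.7]
top plain_end [445.1 206.   20.5] 0.7 blk [-102.4   -0.9]
top bar [520.2 195.5  20.7] 0.82 blk [-26.6  -0.2]
top test_block [546.  195.   -2.2] 0.59 blk [-1.   3.1]
top stop [598.  184.5  21.6] 0.84 blk [52.   0.4]
```

The bar is let go and both cameras put the plain end at block x ≈ -101 (home is -100). To be sure it's home, I'll nudge the end face with closed fingers.

Emit:
jog_arm([
  [[0,0,0,0],[0,0,0,0],[0,0,0,0],[0,0,0,0],[0,0,0,0],[0.01,-0.0015,0,0],[0.02,-0.003,0,0],[0.02,-0.003,0,0]],
], claw=255, newtons=20)

```text
clock: 28.3
tcp_pos: [431.7, 209.3, 4.9]
orientation: [-3.132, 0.239, -0.001]
ft_force: [-0.7, 0.2, 0.2]
gripper_width: 11.0
```

Emit:
jog_arm([
  [[0.002,-0.0003,0,0],[0.004,-0.0006,0,0],[0.006,-0.0009,0,0],[0.008,-0.0012,0,0],[0.009,-0.0013,0,0],[0.009,-0.0013,0,0]],
])

```text
clock: 28.9
tcp_pos: [438.4, 208.3, 4.7]
orientation: [3.132, -0.238, -0.003]
ft_force: [-5.7, 1.3, 3.3]
gripper_width: 0.7
```

Emit:
jog_arm([
  [[0.001,-0.0001,0,0],[0.002,-0.0003,0,0],[0.003,-0.0004,0,0],[0.003,-0.0004,0,0]],
])

```text
clock: 29.3
tcp_pos: [438.7, 208.2, 4.4]
orientation: [3.131, -0.238, -0.012]
ft_force: [-24.5, 6.0, 14.4]
gripper_width: 0.5
```

It takes 24 N with no movement, so the bar is home. Backing off, then checking.

Emit:
jog_arm([
  [[-0.01,0.0015,0,0],[-0.04,0.006,0,0],[-0.06,0.009,0.02,0],[-0.06,0.009,0.06,0],[-0.06,0.009,0.1,0],[-0.06,0.009,0.13,0],[-0.06,0.009,0.13,0]],
])

```text
clock: 30.0
tcp_pos: [383.8, 217.6, 138.6]
orientation: [-3.129, 0.237, -0.01]
ft_force: [0.7, -0.3, -0.9]
gripper_width: 0.4
```

Run:
```python
from h import *
O=np.array([546.5,191.8]);u=np.array([np.cos(-.148),np.sin(-.148)]);v=np.array([-u[1],u[0]])
p=robot.get_obs();print(p["tcp_pos"],p["ft_force"])
ims=[]
for c in("scene","top"):
  im=robot.capture(c)
  for n in("plain_end","bar","test_block","stop","solder_reel","tape_ring","decade_box"):
    for d in robot.pinpoint(c,n)[:1]:
      e=np.array(d["centre"]);print(c,n,np.round(e,1),round(d["p"],2),"blk",np.round([(e[:2]-O)@u,(e[:2]-O)@v],1))
  q=proj(c,[510,195,20])[0].astype(int);x0,y0=q[0]-40,q[1]-40
  ims.append(cv2.resize(im[y0:y0+80,x0:x0+80],(400,400),interpolation=2))
cv2.imwrite("pics/final.png",np.hstack(ims))
```

```text
[383.80918014 217.59813046 138.60411103] [ 0.67560591 -0.26272714 -0.86221282]
scene plain_end [449.4 205.2  24.8] 0.76 blk [-98.   -1.1]
scene bar [514.5 196.   19.7] 0.76 blk [-32.3  -0.6]
scene test_block [590.3 185.3  22.7] 0.71 blk [44.3  0. ]
scene stop [598.7 187.4  19.7] 0.55 blk [52.3  3.3]
scene solder_reel [ 6.487e+02 -1.320e+01 -5.000e-01] 0.69 blk [ 131.3 -187.7]
scene tape_ring [656.5 459.9  -4.1] 0.53 blk [ 69.3 281.4]
scene decade_box [ 580.7 -462.9   -0.8] 0.91 blk [ 130.4 -642.5]
top plain_end [443.6 207.4  23.6] 0.7 blk [-104.1    0.3]
top bar [519.9 194.8  22.7] 0.58 blk [-26.8  -1. ]
top test_block [545.3 192.9  -0.6] 0.88 blk [-1.3  0.9]
top stop [599.8 185.   24. ] 0.9 blk [53.7  1.1]
top solder_reel [649.7 -11.1   4. ] 0.82 blk [ 132.  -185.5]
top tape_ring [650.4 458.5   4. ] 0.63 blk [ 63.4 279.1]
top decade_box [ 590.4 -466.9    2.6] 0.91 blk [ 140.6 -645. ]
```

View pics/final.png

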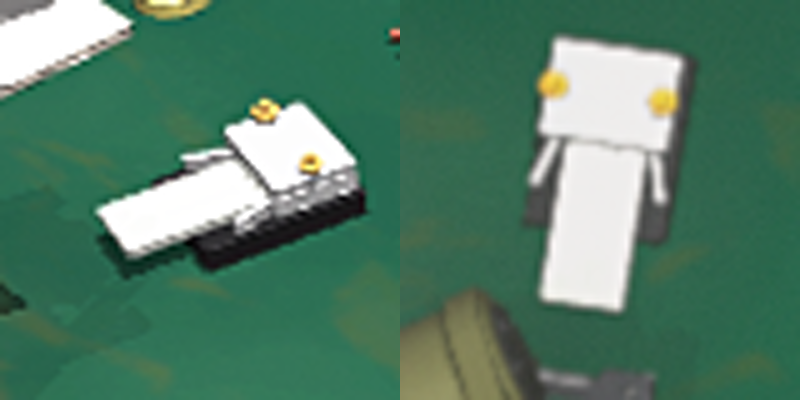

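The bar lies flat under the bridge, centred between the guides, with its plain end overhanging the base. The gripper is clear, so I'm handing in.

```bash
python3 -c "
from workcell import robot
print(robot.close_job())"
```

```text
the job is handed in; nothing more can be done
None
```

The job is handed in at about 31 s of the 64 s. My checks indicate the bar is fully home under the bridge, but `close_job()` reports no verdict.

- **What I did:** I pressed the plain end down to the cradle's stop (35 N) and it stayed tipped. I lifted the bar out by the drilled end, laid it flat on the bench and let go. Then I took it by the plain end, slid it under the bridge until it met the stop, lowered it onto the base and let go. A last push on the end face with closed fingers reached 24 N with almost no movement (about 0.3 mm), so I took it as home.
- **Last checks:** The final picture shows the bar flat and centred in the guides, with the plain end overhanging the base and the gripper clear. The reel, tape ring and decade box are where they started, within the networks' error.
- **What disagreed:**
  - **Fingertip height:** The fingertips sat about 16 mm above the reported TCP, not 14 mm below it as stated. I worked from the measured value. Because of this, the fingers touched the bench once at about 27 N during the regrasp.
  - **Plain-end position:** The two cameras put the plain end at -98 mm and -104 mm along the block, where home is -100 mm. That spread is wider than the 3 mm tolerance, so I relied on the contact force instead.

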